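Lay out the home bar on its silhouette pads

ROBOT

A 6-joint arm with a two-finger parallel gripper is mounted at the origin on the work surface. World frame = base frame: x ahead of the robot, y to its left, z up, the work surface at z = 0. Lengths are in m, angles in degrees, forces in N, time in s.
With the tool pointing down it reaches from about 0.4 to 0.825 m from the base axis. Payload 7 kg.
Tool frame: the origin (TCP) lies at the very end of the fingers, on their centre line; the grasp point (between the pads) lies 19 mm behind it; z points along the fingers, y is the line along which they close (so a half turn about z gives the same grasp; the last joint's range is limited). The gripper opens to 88 mm and grips with 3 to 60 N. Pads are 19 mm wide; open, the fingers measure 130 mm over their backs; the gripper's body (78 mm by 193 mm) begins 47 mm behind the grasp point.
Start: joints at [-48.466, 20.546, 0.682, 0, -70.136, -16.507], TCP at [0.286, -0.612, 0.227] pointing down, gripper open.
Joint ranges: [-176.03, 176.03], [-82.01, 121.73], [-58.28, 71.71], [-173.87, 95.51], [-174.79, -0.11], [-173.66, 173.66]. Speed limits (degrees/s): [136.94, 136.94, 172.46, 180, 180, 180].

INTERFACE

Orientations are given as [roll, pitch, yaw] about the fixed x, y, z axes, in that order (R = Rz(yaw) Ry(pitch) Rx(roll)).
In Python, from plant import r gives the robot as it stands. The module is installed in compiled form; this text tells all that it offers.
- The arm moves only by the tool jog_arm, never from a script. Its arguments are lists of equal length, an entry for each row: "travel": the shift along the tool's x, y, z each as a share of 50 cm, from -1 to 1, a list of three; "dr": the turn, a rotation vector about the tool's x, y, z each as a share of 360 degrees, from -1 to 1, a list of three; "claw": the opening, from 0 (shut) to 1 (fully open). A call has exactly 10 rows; each row is the pose to reach, as a shift and turn from the pose commanded when the call began, along the tool's axes at that moment, turning the shorter way round; what a row does not reach only later rows make up. A row lasts 1/8 s, in which the tool goes at most 62.5 mm and 10.7 degrees, less where a joint would pass 70% of its speed; a pose out of reach is approached as far as the arm can. A call with a number of a shift or a turn outside -1 to 1 is refused whole. A call with a gripper value outside its range is refused whole. The fingers move at their own pace and stop on an object; "newtons" is the grip in N (left out, the last holds). Time passes only in rows, so rows that repeat a pose let the fingers close, or fill a call up. It gives the time, the measured TCP pose, the force, the opening and the grip force at its end, in the units of the state.
- r.get_state(): the state, without advancing time (a new reading comes with each control period).
- r.capture(name): name is "scene" or "top" or "wrist"; returns a dict with "pixels" (400x640x3 uint8, red, green, blue), "range_z" (400x640 float32, m along the optical axis (not along the pixel's ray), 0 where there is no reading), "fx", "fy", "cx", "cy" (pixels), "position" and "attitude" of the camera in the world; the wrist camera has in their place "hand_eye" (4x4, takes a point from camera to tool coordinates, whose origin is the TCP and whose axes are the flange's). Camera axes: x right, y up, looking along -z (the intrinsics and any distortion apply to the point x, -y, -z); pixel columns grow to the right and rows downward; lengths in m; the calibration is good to about 2 mm. A picture is of the moment at which its call begins: read the wrist's pose just before it.
- r.close_job(): hands the job in; it is judged then, once.
Trained networks look in the newest picture that a camera, given by its name, has taken for a name from the list of things; names that differ only in an ending like _2 or _b are one class to them, and where a whole thing is asked for, a point or a joint stands for the part that bears it (a point fixed in the world has none). Each returns a list of dicts, best first, with "conf" (0 to 1); they miss things now and then, are a little off and sometimes report something else, mostly with a low value. They report only what shows in the picture. A call takes as long as a camera call. They do not tell look-alikes from the thing itself.
- r.boxes_of(name, camera): "extent" ([left, top, right, bottom] in pixels, round what is visible of it).
- r.regions_of(name, camera): "pixels" (400x640 bool, what is visible of it) and "extent" ([left, top, right, bottom] in pixels, round what is visible of it).
- r.tip_of(name, camera): "at" ([column, row] in pixels: a listed point, or the origin of a listed thing).
The state is a dict: "time_s": time; "joints": joint angles; "qd": joint speeds; "joint_torque": joint torques, N m; "tcp_pos": TCP position; "eef_rot": TCP orientation; "contact_force": force on the tool from outside, world axes, zero at the start; "moment": the same for the moment, N m; "gripper_width": finger opening in m; "gripper_force": force on a finger pad.
Only numpy, scipy, OpenCV 4.12 (cv2) and the standard library are available. Lean on these libraries where they do the work, as an engineer would, in place of code of your own. Each camera call takes 0.05 s, during which the arm holds its last target. There are 200 camera calls.

TASK

Put the four bar things away on the sideboard: stand the capped glass jar and the steel measure, and lay the strainer and the bottle opener, each on the cork pad whose black silhouette matches it, centred on the silhouette and pointing the same way as it. Set each one down gently without dropping it, let go of it, and leave the rum bottle and the stacked cups where they stand.

Things in the scene. Friction and masses are not known exactly. Their poses are not given: they have to be found in the camera images.
- jar_center (a point): Empty clear glass jar with a brass twist cap (yellow dot on top) screwed on: upright cylinder 60 mm across and 80 mm tall; glass straight-sided up to 58 mm, cap 56 mm across. The point is on its axis, half-way up (40 mm above its foot). z up. About 0.20 kg, stands on the table at the start.
- measure_center (a point): Stainless steel spirit measure: open straight beaker 42 mm across, 60 mm tall, wall 3 mm. The point is on its axis, half-way up (30 mm above its foot). z up. About 0.09 kg.
- strainer_grip (a point): Steel strainer lying flat: flat-bottomed bowl (60 mm rim, 30 mm tall) with a level handle 14 mm wide, 7 mm thick. The point is in the handle, where to grip it, 26.5 mm above the table. x axis along the handle away from the bowl: bowl centre x = -50 mm, near rim -20, handle end +62; z up. The body's own origin is on the table at x = -20 mm. 0.11 kg, bowl-heavy.
- opener_grip (a point): Aluminium bottle opener lying flat: bar handle 18 mm wide, 14 mm thick, x = -36 to +64 mm; square open head 40 mm wide, 10 mm thick, x = -66 to -30 mm. The point is in the handle, where to grip it, half-way up (7 mm above the table). x axis along the handle away from the head; z up. The body's own origin is on the table at x = -20 mm. 0.09 kg.
- pad_jar: Fixed cork pad, 88 x 88 mm, 4 mm thick, with a black disc of 62 mm across: the jar's place (the larger of the two discs). Origin on its underside (table level), at the centre of the disc; z up.
- pad_measure: Fixed cork pad, 88 x 88 mm, 4 mm thick, with a black disc of 44 mm across: the measure's place (the smaller of the two discs). Origin on its underside (table level), at the centre of the disc; z up.
- pad_strainer: Fixed cork pad, 160 x 76 mm, 4 mm thick, with a black silhouette of the strainer (round bowl and straight handle). Origin on its underside (table level), under the place of the strainer's grip point; its x axis points along the silhouette's handle away from the bowl (bowl centre at x = -50 mm); z up.
- pad_opener: Fixed cork pad, 146 x 56 mm, 4 mm thick, with a black silhouette of the opener (bar with a wider square head). Origin on its underside (table level), under the place of the opener's grip point; its x axis points along the silhouette's handle away from the head (head at x = -66 to -30 mm); z up.
- bottle: Bystander: sealed rum bottle of amber glass, 72 mm across, 263 mm tall, standing to the left of the work. Origin at the centre of its foot, z up. Leave it alone.
- cups: Bystander: three nested clear plastic cups, one stack 74 mm across and 127 mm tall, standing on a white saucer (144 mm across, 15 mm tall) to the right of the work. Origin at the centre of the stack's foot, z up. Leave it alone.
Things that resemble listed ones, but are neither listed nor needed, are in the scene too. Of the things shaped like the part that bears measure_center, the bare steel one is meant. Leave any blue or yellow look-alike of the pad_jar alone.

How it is judged (in metres and radians):
At the end, for the whole second after the job is handed in: Each thing rests on its own pad, flat or upright (0.1 rad), released and still: jar and measure within 10 mm of the silhouette centre; strainer and opener grip within 12 mm of its place, same way round within 0.2 rad; bottle and cups upright within 30 mm of their starts (horizontal distance between jar_center and pad_jar below 0.01 m and angle between each of jar_center, measure_center, strainer_grip, opener_grip, bottle, cups's own z axis and vertical below 0.1 rad and contact force between jar and pad_jar above 0.1 N and contact force between each of jar, measure, strainer, opener and the fingers below 0.05 N and linear speed of each of jar, measure, strainer, opener below 0.02 m/s and angular speed of each of jar, measure, strainer, opener below 0.2 rad/s and horizontal distance between measure_center and pad_measure below 0.01 m and contact force between measure and pad_measure above 0.1 N and horizontal distance between strainer_grip and pad_strainer below 0.012 m and contact force between strainer and pad_strainer above 0.1 N and angle between the x axis of strainer and the x axis of pad_strainer, either way round below 0.2 rad and x of strainer in the frame of pad_strainer below 0 m and horizontal distance between opener_grip and pad_opener below 0.012 m and contact force between opener and pad_opener above 0.1 N and angle between the x axis of opener and the x axis of pad_opener, either way round below 0.2 rad and x of opener in the frame of pad_opener below 0 m and distance of each of bottle, cups from where it was at the start of the episode below 0.03 m); the robot touches nothing.
It fails at once if one of the four things is dropped (falls freely faster than 0.6 m/s, about 18 mm) ((linear speed of jar above 0.6 m/s and contact force between jar and the fingers below 0.05 N) or (linear speed of measure above 0.6 m/s and contact force between measure and the fingers below 0.05 N) or (linear speed of strainer above 0.6 m/s and contact force between strainer and the fingers below 0.05 N) or (linear speed of opener above 0.6 m/s and contact force between opener and the fingers below 0.05 N)).
It fails at once if the rum bottle is shifted by more than 30 mm or tipped (distance of bottle from where it was at the start of the episode above 0.03 m or angle between bottle's own z axis and vertical above 0.35 rad).
It fails at once if the stack of cups is shifted by more than 30 mm or tipped (distance of cups from where it was at the start of the episode above 0.03 m or angle between cups's own z axis and vertical above 0.35 rad).
It also fails if it takes over 128 s, if anything falls off the work surface, if the arm or the gripper's body presses on something with over 40 N, if the wrist force passes 120 N, or if a joint passes its speed limit or range.

## Working session

There is one attempt and no reset: what is moved stays moved. The work goes in short steps, Python scripts to look and compute and a tool call to move; the robot and the scene stay as the last step left them, time stands still between calls to the robot, and variables do not carry over. Pictures are saved under pics/ and viewed, at most 14 in all, crops included, and the job is handed in when it is done.

Besides the shell and the picture viewer there is one more tool, called by a JSON object that holds its "name" and its "arguments", one argument or row to a line. jog_arm: Moves the arm, as the interface text tells. Its arguments: {"type":"object","properties":{"travel":{"type":"array"},"dr":{"type":"array"},"claw":{"type":"array"},"newtons":{"type":"number"}},"required":["travel","dr","claw"]}

```bash
mkdir -p pics
cat > h.py <<'E'
import numpy as np, cv2
from scipy.spatial.transform import Rotation as R
from plant import r
def cap(n):
    s=r.get_state(); c=r.capture(n)
    if n=="wrist":
        T=np.eye(4);T[:3,:3]=R.from_euler('xyz',s['eef_rot'],degrees=True).as_matrix();T[:3,3]=s['tcp_pos']
        c['T']=T@np.array(c['hand_eye'])
    else:
        a=np.array(c['attitude'],float)
        T=np.eye(4);T[:3,3]=c['position']
        T[:3,:3]=a if a.shape==(3,3) else R.from_euler('xyz',a,degrees=True).as_matrix()
        c['T']=T
    return c
def cloud(c):
    v,u=np.mgrid[:400,:640];d=c['range_z']
    P=np.stack([(u-c['cx'])/c['fx']*d,-(v-c['cy'])/c['fy']*d,-d],-1)
    W=P@c['T'][:3,:3].T+c['T'][:3,3]; W[d<=0]=np.nan
    return W
def onplane(c,uv,z):
    d=np.array([(uv[0]-c['cx'])/c['fx'],-(uv[1]-c['cy'])/c['fy'],-1.])
    w=c['T'][:3,:3]@d;o=c['T'][:3,3]
    return o+w*(z-o[2])/w[2]
def save(c,n,k=1):
    cv2.imwrite('pics/'+n,cv2.resize(c['pixels'][:,:,::-1],None,fx=k,fy=k,interpolation=cv2.INTER_CUBIC))
E
python3 - <<'E'
from h import *
print({k:v for k,v in r.get_state().items()})
for n in ["scene","top"]:
    c=cap(n);print(n,{k:c[k] for k in c if k not in('pixels','range_z')});save(c,n+'0.png',1.25)
    for t,z in [('jar_center',.04),('measure_center',.03),('strainer_grip',.0265),('opener_grip',.007),('pad_jar',0.004),('pad_measure',.004),('pad_strainer',.004),('pad_opener',.004),('bottle',0),('cups',.015)]:
        for q in r.tip_of(t,n)[:3]: print(t,np.round(q['conf'],2),np.round(q['at']),onplane(c,q['at'],z).round(3))
E
```

```text
{'time_s': 0.0, 'joints': array([-4.84663601e+01,  2.05907260e+01,  6.34936957e-01, -2.07590925e-02,
       -7.01367751e+01, -1.65041820e+01]), 'qd': array([-0.05500819,  0.03796632, -0.05388486, -0.0366807 ,  0.02883945,
       -0.00688647]), 'joint_torque': array([ 1.76365966e-04, -5.82722747e+01,  2.93052703e+01,  6.99711934e+00,
        6.84271901e-03, -1.30273766e-04]), 'tcp_pos': array([ 0.28532607, -0.61119194,  0.22563753]), 'eef_rot': array([ 1.79905705e+02, -7.58773846e-03, -1.54977605e+02]), 'contact_force': array([-0.51005006, -0.14477154, -0.22363432]), 'moment': array([ 0.04478054, -0.01624374,  0.00591951]), 'gripper_force': 0.0, 'gripper_width': 0.08775205694439857}
scene {'fx': 367.8613364647324, 'fy': 367.8613364647324, 'cx': 323.9320521070915, 'cy': 196.10797268442116, 'position': array([1.2140651 , 0.00877152, 0.79791123]), 'attitude': array([47.44834522,  0.56020642, 92.11458969]), 'T': array([[-0.03689641, -0.67605988,  0.73592234,  1.2140651 ],
       [ 0.99927126, -0.01775485,  0.03378914,  0.00877152],
       [-0.00977729,  0.73663275,  0.6762223 ,  0.7979112
[... 1421 characters left out ...]
 0.04 ]
measure_center 0.72 [381. 195.] [ 0.437 -0.3    0.03 ]
measure_center 0.51 [392. 217.] [ 0.355 -0.342  0.03 ]
measure_center 0.49 [365. 210.] [ 0.381 -0.241  0.03 ]
strainer_grip 0.62 [269. 193.] [0.439 0.113 0.026]
opener_grip 0.68 [328. 149.] [ 0.609 -0.104  0.007]
pad_jar 0.95 [182. 207.] [0.384 0.437 0.004]
pad_jar 0.76 [231. 242.] [0.258 0.253 0.004]
pad_jar 0.66 [224. 195.] [0.431 0.281 0.004]
pad_measure 0.56 [275. 149.] [0.607 0.094 0.004]
pad_strainer 0.74 [277. 148.] [0.608 0.088 0.004]
pad_strainer 0.64 [376. 154.] [ 0.592 -0.286  0.004]
pad_opener 0.9 [317. 198.] [ 0.425 -0.065  0.004]
bottle 0.7 [171. 154.] [0.582 0.485 0.   ]
cups 0.85 [433. 202.] [ 0.412 -0.497  0.015]
```

View pics/scene0.png

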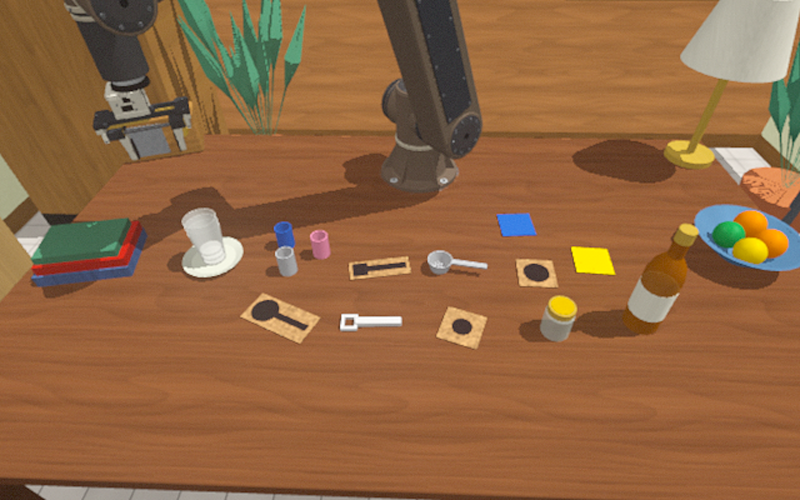

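View pics/top0.png

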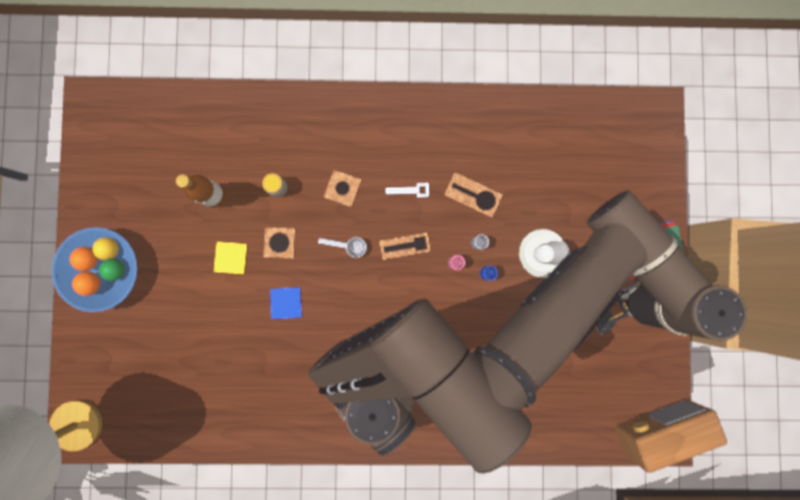

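The scene picture shows jar (560,320), measure (286,262), strainer (455,263), opener (370,322). The cork pads are strainer (280,317), opener (380,268), jar (537,272) and measure (462,327). The top picture agrees. Next I move the arm over the work for wrist views.

```bash
cat >> h.py <<'E'
import json,os
def plan(*ways,start=None):
    """ways: (x,y,z,yaw) ; prints travel/dr of each relative to the commanded pose; last becomes the new command"""
    f='cmd.json'; c=start or json.load(open(f))
    Rm=R.from_euler('xyz',[180,0,c[3]],degrees=True)
    for w in ways:
        t=Rm.inv().apply(np.array(w[:3])-c[:3])/.5
        d=(Rm.inv()*R.from_euler('xyz',[180,0,w[3]],degrees=True)).as_rotvec()/(2*np.pi)
        t,d=t.round(4),d.round(4); print(w,'travel',t.tolist(),'dr',d.tolist())
    p=np.array(c[:3])+Rm.apply(t*.5); y=c[3]-d[2]*360
    json.dump([*p,(y+180)%360-180],open(f,'w'))
E
python3 - <<'E'
from h import *
c=cap('wrist');print(c['hand_eye'],c['fx'],c['T'][:3])
plan((.50,-.18,.38,-90),start=[.286,-.612,.227,-154.973])
E
```

```text
[[ 6.45664654e-04  9.57894114e-01  2.87120965e-01  7.86571357e-02]
 [ 9.99999702e-01 -4.96848559e-04 -5.91165997e-04  9.36419673e-04]
 [-4.23618792e-04  2.87121261e-01 -9.57894150e-01 -1.58042614e-01]
 [ 0.00000000e+00  0.00000000e+00  0.00000000e+00  1.00000000e+00]] 338.86017464280843 [[-4.23653506e-01 -8.67731340e-01 -2.59923120e-01  2.13867460e-01]
 [ 9.05824238e-01 -4.05711921e-01 -1.21984784e-01 -6.44027152e-01]
 [ 3.96111548e-04 -2.87123944e-01  9.57893357e-01  3.84637529e-01]]
(0.5, -0.18, 0.38, -90) travel [-0.7533, 0.6018, -0.306] dr [0.0, 0.0, -0.1805]
```

Run:
```python
from h import *
plan((.50,-.10,.30,180),start=[.286,-.612,.227,-154.973])
```

```text
(0.5, -0.1, 0.3, 180) travel [-0.821, 0.7468, -0.146] dr [-0.0, -0.0, 0.0695]
```

{"name": "jog_arm", "arguments": {
  "travel": [
    [-0.05,0.045,-0.12],
    [-0.12,0.11,-0.146],
    [-0.22,0.2,-0.146],
    [-0.32,0.29,-0.146],
    [-0.42,0.38,-0.146],
    [-0.52,0.47,-0.146],
    [-0.62,0.56,-0.146],
    [-0.72,0.65,-0.146],
    [-0.8,0.73,-0.146],
    [-0.821,0.7468,-0.146]
  ],
  "dr": [
    [0,0,0.007],
    [0,0,0.014],
    [0,0,0.021],
    [0,0,0.028],
    [0,0,0.035],
    [0,0,0.042],
    [0,0,0.049],
    [0,0,0.056],
    [0,0,0.063],
    [0,0,0.0695]
  ],
  "claw": [1,1,1,1,1,1,1,1,1,1]
}}

```text
time_s: 2.4
tcp_pos: [0.5002, -0.097, 0.2999]
eef_rot: [180.0, 0.1, -180.0]
contact_force: [1.0, -0.4, -0.1]
gripper_width: 0.0876
gripper_force: 0.0
```

Run:
```python
from h import *
c=cap('wrist');save(c,'w1.png',1.25);np.savez('w1.npz',**{k:c[k] for k in('pixels','range_z','fx','fy','cx','cy','T')})
W=cloud(c);print(r.get_state()['tcp_pos'])
dark=(c['pixels'].max(-1)<45)&(abs(W[...,2]-.004)<.012)
n,l,s,ce=cv2.connectedComponentsWithStats(dark.astype(np.uint8))
for i in range(1,n):
    if s[i,4]<80: continue
    P=np.array([onplane(c,(u,v),.004) for v,u in np.argwhere(l==i)])[:,:2]
    m=P.mean(0);w,V=np.linalg.eigh(np.cov((P-m).T));a=V[:,1];t=(P-m)@a
    print('dark',s[i],m.round(4),'std',(w**.5).round(4),'ang',np.degrees(np.arctan2(a[1],a[0])).round(1),'ext',t.min().round(3),t.max().round(3),'skew',(t**3).mean()/t.std()**3)
hi=(W[...,2]>.010)&(W[...,2]<.12)
n,l,s,ce=cv2.connectedComponentsWithStats(hi.astype(np.uint8))
for i in range(1,n):
    if s[i,4]<100: continue
    P=W[l==i];print('hi',s[i],P.min(0).round(3),P.max(0).round(3),np.median(P,0).round(3))
```

```text
[ 0.50150114 -0.0950278   0.29961363]
dark [129 181  37  23 285] [ 0.5516 -0.3386] std [0.0052 0.0142] ang 108.2 ext -0.027 0.029 skew 0.12384954185180333
hi [  75    1   64   48 2106] [ 0.33  -0.355  0.01 ] [ 0.371 -0.312  0.062] [ 0.35  -0.333  0.043]
hi [   0   25   51  116 1063] [ 0.345 -0.511  0.01 ] [ 0.482 -0.429  0.017] [ 0.425 -0.455  0.013]
hi [ 169   32   51   43 1338] [ 0.36  -0.258  0.01 ] [ 0.401 -0.216  0.063] [ 0.379 -0.242  0.045]
hi [  0  61  19  44 610] [ 0.385 -0.492  0.01 ] [ 0.436 -0.468  0.04 ] [ 0.413 -0.473  0.023]
hi [ 419   67  114   51 1811] [0.392 0.028 0.01 ] [0.451 0.167 0.032] [0.431 0.082 0.029]
hi [ 114   91   56   38 1547] [ 0.42  -0.329  0.01 ] [ 0.462 -0.286  0.062] [ 0.44  -0.31   0.042]
hi [ 574  205   66   36 1625] [0.57  0.267 0.01 ] [0.62  0.31  0.081] [0.582 0.278 0.043]
hi [294 214  72  16 848] [ 0.584 -0.129  0.01 ] [ 0.608 -0.028  0.016] [ 0.594 -0.078  0.013]
```

View pics/w1.png

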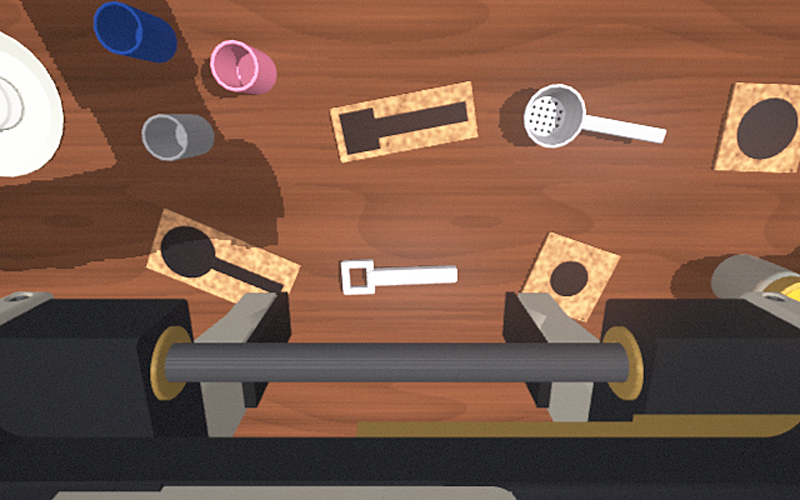

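The wrist picture shows everything I need. Silhouettes: strainer (190,250)-(285,290), opener (400,120), measure disc (569,278), jar disc (768,128). Things: strainer (555,115), opener (400,275), steel measure (178,137), jar (755,280). Next I fit shape templates on rectified planes.

```bash
cat >> h.py <<'E'
from scipy.optimize import minimize
gx,gy=np.meshgrid(np.arange(-.1,.1,.001),np.arange(-.06,.06,.001))
def sdisc(d): return lambda x,y: np.hypot(x,y)-d/2
def box(x,y,x0,x1,w): return np.maximum(abs(x-(x0+x1)/2)-(x1-x0)/2,abs(y)-w/2)
def sstr(x,y): return np.minimum(np.hypot(x+.05,y)-.03,box(x,y,-.03,.062,.014))
def sop(x,y): return np.minimum(box(x,y,-.066,-.030,.04),box(x,y,-.036,.064,.018))
def shan(x,y): return box(x,y,-.016,.062,.014)
def fit(c,sd,z,x,y,ang,val):
    """maximise contrast of image val (2D) inside the shape against an 6 mm band round it, on plane z"""
    T=c['T'];s=sd(gx,gy);i=s<-.0005;o=(s>.0005)&(s<.006);X=np.stack([gx[i|o],gy[i|o]],-1);k=i[i|o]
    f32=np.asarray(val,np.float32)
    def cost(p):
        a=p[2]*10;Q=X@np.array([[np.cos(a),np.sin(a)],[-np.sin(a),np.cos(a)]])+p[:2]
        P=(np.c_[Q,np.full(len(Q),z)]-T[:3,3])@T[:3,:3]
        u=c['cx']-c['fx']*P[:,0]/P[:,2];v=c['cy']+c['fy']*P[:,1]/P[:,2]
        q=cv2.remap(f32,u.astype(np.float32)[:,None],v.astype(np.float32)[:,None],cv2.INTER_LINEAR)[:,0]
        return q[~k].mean()-q[k].mean()
    best=None
    for dx in(-.008,0,.008):
        for dy in(-.008,0,.008):
            m=minimize(cost,[x+dx,y+dy,np.radians(ang)/10],method='Nelder-Mead',options=dict(initial_simplex=np.array([[x+dx,y+dy,np.radians(ang)/10]]*4)+np.vstack([np.zeros(3),np.diag([.004,.004,.008])]),xatol=1e-5,fatol=1e-3))
            if best is None or m.fun<best.fun: best=m
    return best.x[:2].round(4),np.degrees(best.x[2]*10).round(1),round(best.fun,1)
def load(f):
    return dict(np.load(f))
E
cat > m1.py <<'E'
from h import *
c=load('w1.npz');p=c['pixels'].astype(float)
dk=-p[...,0]   # cork is reddish-bright, ink dark in red
wh=p.min(-1)
print('pad_jar',fit(c,sdisc(.062),.004,.433,.283,0,dk))
print('pad_mea',fit(c,sdisc(.044),.004,.607,.094,0,dk))
print('pad_str',fit(c,sstr,.004,.585,-.28,20,dk), fit(c,sstr,.004,.585,-.28,50,dk))
print('pad_ope',fit(c,sop,.004,.43,-.08,100,dk))
print('opener',fit(c,lambda x,y:box(x,y,-.03,.064,.018),.014,.6,-.09,90,wh))
print('str',fit(c,shan,.030,.435,.12,80,wh))
print('str bowl',fit(c,sdisc(.06),.030,.425,.06,0,wh))
W=cloud(c)
v,u=np.mgrid[:400,:640]
for nm,lo,hi,zz in [('mea',(110,90),(175,135),.06),('strb',(415,60),(470,120),.03),('jar',(570,200),(640,250),.08)]:
    m=(u>lo[0])&(u<hi[0])&(v>lo[1])&(v<hi[1])&(abs(W[...,2]-zz)<.004)
    P=W[m][:,:2].astype(np.float32);(e,rad)=cv2.minEnclosingCircle(P);print(nm,len(P),np.round(e,4),round(rad,4),P.min(0),P.max(0))
E
python3 m1.py
```

```text
pad_jar (array([0.4345, 0.2862]), np.float64(-0.2), np.float64(-136.0))
pad_mea (array([0.6006, 0.1015]), np.float64(9.4), np.float64(-156.5))
pad_str (array([ 0.6129, -0.3082]), np.float64(28.1), np.float64(-97.3)) (array([ 0.5899, -0.2862]), np.float64(65.7), np.float64(-154.7))
pad_ope (array([ 0.4285, -0.0876]), np.float64(100.6), np.float64(-156.4))
opener (array([ 0.5947, -0.092 ]), np.float64(92.5), np.float64(-134.4))
str (array([0.4303, 0.1058]), np.float64(80.3), np.float64(-160.2))
str bowl (array([0.422 , 0.0566]), np.float64(-7.3), np.float64(-107.1))
mea 372 [ 0.4403 -0.308 ] 0.0215 [ 0.42040518 -0.32915112] [ 0.4613273  -0.28652403]
strb 508 [0.4234 0.0595] 0.0325 [0.39244428 0.02812463] [0.45066857 0.09016816]
jar 166 [0.5838 0.2861] 0.0125 [0.57339644 0.27365103] [0.59273505 0.29484406]
```

Run:
```python
from h import *
for i in range(3):
    c=cap('top');s=r.get_state();print(s['time_s'],s['tcp_pos'].round(4),s['eef_rot'].round(2))
p=c['pixels'].astype(float);dk=-p[...,0]
print('pad_jar',fit(c,sdisc(.062),.004,.433,.283,0,dk))
print('pad_mea',fit(c,sdisc(.044),.004,.607,.094,0,dk))
c=cap('scene');p=c['pixels'].astype(float);dk=-p[...,0]
print('pad_jar',fit(c,sdisc(.062),.004,.433,.283,0,dk))
print('pad_mea',fit(c,sdisc(.044),.004,.607,.094,0,dk))
print('pad_str',fit(c,sstr,.004,.585,-.28,60,dk))
print('pad_ope',fit(c,sop,.004,.43,-.08,100,dk))
```

```text
2.5 [ 0.5007 -0.0967  0.2996] [ 1.7998e+02  3.0000e-02 -1.7985e+02]
2.55 [ 0.5    -0.098   0.2996] [ 180.      0.   -179.82]
2.6 [ 0.4996 -0.099   0.2995] [-1.8000e+02 -1.0000e-02 -1.7988e+02]
pad_jar (array([0.4346, 0.2866]), np.float64(-18.2), np.float64(-102.0))
pad_mea (array([0.6223, 0.108 ]), np.float64(-15.0), np.float64(-29.1))
pad_jar (array([0.4366, 0.2853]), np.float64(-5.5), np.float64(-136.3))
pad_mea (array([0.6025, 0.0994]), np.float64(7.3), np.float64(-132.8))
pad_str (array([ 0.5911, -0.2892]), np.float64(65.4), np.float64(-119.4))
pad_ope (array([ 0.4296, -0.0898]), np.float64(100.5), np.float64(-124.2))
```

```bash
python3 - <<'E'
from h import *
for i in range(3): r.capture('top')
c=cap('wrist');s=r.get_state();print(s['tcp_pos'].round(4));np.savez('w1.npz',**{k:c[k] for k in('pixels','range_z','fx','fy','cx','cy','T')})
E
python3 m1.py
python3 - <<'E'
from h import *
plan((.5905,-.082,.15,182.5),(.5905,-.082,.06,182.5))
E
```

```text
[ 0.4992 -0.1005  0.2997]
pad_jar (array([0.4345, 0.2863]), np.float64(5.5), np.float64(-114.0))
pad_mea (array([0.6005, 0.1015]), np.float64(-1.3), np.float64(-155.1))
pad_str (array([ 0.6146, -0.3118]), np.float64(23.5), np.float64(-95.8)) (array([ 0.5899, -0.2861]), np.float64(65.7), np.float64(-152.1))
pad_ope (array([ 0.4285, -0.0876]), np.float64(100.7), np.float64(-155.8))
opener (array([ 0.5946, -0.0922]), np.float64(92.6), np.float64(-135.6))
str (array([0.4302, 0.1058]), np.float64(80.3), np.float64(-161.0))
str bowl (array([0.4219, 0.0565]), np.float64(-7.7), np.float64(-106.5))
mea 369 [ 0.4408 -0.3077] 0.0212 [ 0.4209985 -0.3287057] [ 0.46108913 -0.28688672]
strb 456 [0.4219 0.0577] 0.0306 [0.39266473 0.02799982] [0.45083988 0.08618236]
jar 129 [0.5832 0.2848] 0.0102 [0.5737702  0.27483046] [0.59185314 0.29008785]
(0.5905, -0.082, 0.15, 182.5) travel [-0.181, 0.036, 0.3] dr [-0.0, 0.0, -0.0069]
(0.5905, -0.082, 0.06, 182.5) travel [-0.181, 0.036, 0.48] dr [-0.0, 0.0, -0.0069]
```

Run:
```python
from h import *
plan((.5945,-.0922,.3,-87.4),(.5945,-.0922,.05,-87.4),start=[.5,-.1,.3,180])
plan((.5945,-.0922,.004,-87.4))
plan((.5945,-.0922,.08,-87.4),(.4285,-.0876,.08,-79.3),(.4285,-.0876,.03,-79.3))
```

```text
(0.5945, -0.0922, 0.3, -87.4) travel [-0.189, 0.0156, 0.0] dr [-0.0, 0.0, -0.2572]
(0.5945, -0.0922, 0.05, -87.4) travel [-0.189, 0.0156, 0.5] dr [-0.0, 0.0, -0.2572]
(0.5945, -0.0922, 0.004, -87.4) travel [0.0, -0.0, 0.092] dr [-0.0, 0.0, -0.0]
(0.5945, -0.0922, 0.08, -87.4) travel [0.0, 0.0, -0.152] dr [-0.0, 0.0, -0.0]
(0.4285, -0.0876, 0.08, -79.3) travel [-0.0242, 0.3312, -0.152] dr [0.0, 0.0, -0.0225]
(0.4285, -0.0876, 0.03, -79.3) travel [-0.0242, 0.3312, -0.052] dr [0.0, 0.0, -0.0225]
```

{"name": "jog_arm", "arguments": {
  "travel": [
    [-0.04,0.0,0.03],
    [-0.09,0.005,0.08],
    [-0.14,0.01,0.15],
    [-0.17,0.0156,0.22],
    [-0.189,0.0156,0.29],
    [-0.189,0.0156,0.36],
    [-0.189,0.0156,0.42],
    [-0.189,0.0156,0.47],
    [-0.189,0.0156,0.5],
    [-0.189,0.0156,0.5]
  ],
  "dr": [
    [0,0,-0.028],
    [0,0,-0.057],
    [0,0,-0.086],
    [0,0,-0.115],
    [0,0,-0.144],
    [0,0,-0.173],
    [0,0,-0.202],
    [0,0,-0.23],
    [0,0,-0.2572],
    [0,0,-0.2572]
  ],
  "claw": [1,1,1,1,1,1,1,1,1,1]
}}

```text
time_s: 4.1
tcp_pos: [0.593, -0.0927, 0.0484]
eef_rot: [179.8, -0.0, -87.5]
contact_force: [0.6, 0.8, -0.4]
gripper_width: 0.0877
gripper_force: 0.0
```

{"name": "jog_arm", "arguments": {
  "travel": [
    [0,0,0],
    [0,0,0.02],
    [0,0,0.045],
    [0,0,0.07],
    [0,0,0.092],
    [0,0,0.092],
    [0,0,0.092],
    [0,0,0.092],
    [0,0,0.092],
    [0,0,0.092]
  ],
  "dr": [
    [0,0,0],
    [0,0,0],
    [0,0,0],
    [0,0,0],
    [0,0,0],
    [0,0,0],
    [0,0,0],
    [0,0,0],
    [0,0,0],
    [0,0,0]
  ],
  "claw": [0.6,0.6,0.6,0.6,0.6,0.5,0.0,0.0,0.0,0.0],
  "newtons": 20
}}

```text
time_s: 5.35
tcp_pos: [0.5945, -0.0917, 0.004]
eef_rot: [-179.9, 0.0, -87.4]
contact_force: [0.0, 0.6, 1.3]
gripper_width: 0.0177
gripper_force: 20.0
```

{"name": "jog_arm", "arguments": {
  "travel": [
    [0,0,-0.06],
    [0,0,-0.13],
    [-0.003,0.04,-0.152],
    [-0.008,0.11,-0.152],
    [-0.014,0.19,-0.152],
    [-0.02,0.27,-0.152],
    [-0.0242,0.32,-0.152],
    [-0.0242,0.3312,-0.12],
    [-0.0242,0.3312,-0.08],
    [-0.0242,0.3312,-0.052]
  ],
  "dr": [
    [0,0,0],
    [0,0,0],
    [0,0,-0.004],
    [0,0,-0.009],
    [0,0,-0.014],
    [0,0,-0.02],
    [0,0,-0.0225],
    [0,0,-0.0225],
    [0,0,-0.0225],
    [0,0,-0.0225]
  ],
  "claw": [0,0,0,0,0,0,0,0,0,0]
}}

```text
time_s: 6.6
tcp_pos: [0.4276, -0.0873, 0.0291]
eef_rot: [180.0, 0.0, -79.3]
contact_force: [0.1, 0.3, -0.5]
gripper_width: 0.0177
gripper_force: 20.0
```

Run:
```python
from h import *
print(json.load(open('cmd.json')))
for i in range(3): r.capture('top')
c=cap('wrist');save(c,'w2.png',1);W=cloud(c);p=c['pixels'].astype(float)
print(r.get_state()['tcp_pos'],fit(c,lambda x,y:box(x,y,.015,.064,.018),.04,.4285,-.0876,100.7,p.min(-1)))
print(fit(c,sop,.004,.4285,-.0876,100.7,-p[...,0]))
```

```text
[0.4285222219551818, -0.08760139202528971, 0.03000000000000001, -79.30800000000002]
[ 0.42796484 -0.08726129  0.02971772] (array([ 0.4297, -0.1059]), np.float64(101.1), np.float64(-79.6))
(array([ 0.4338, -0.0877]), np.float64(96.1), np.float64(-37.4))
```

View pics/w2.png

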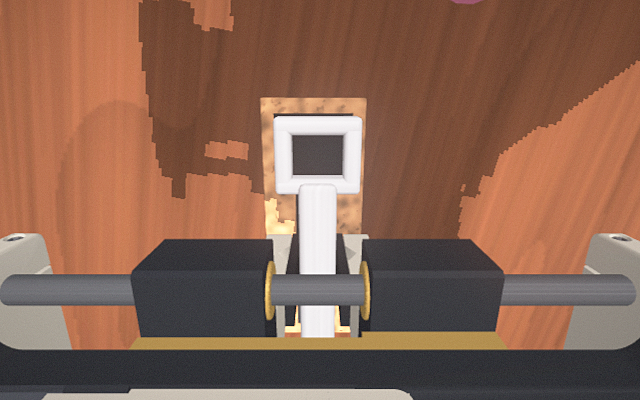

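The picture shows the opener head (318,155) lying square over its silhouette (315,155). I lower it and let go.

{"name": "jog_arm", "arguments": {
  "travel": [
    [0,0,0.012],
    [0,0,0.024],
    [0,0,0.034],
    [0,0,0.041],
    [0,0,0.044],
    [0,0,0.044],
    [0,0,0.044],
    [0,0,0.044],
    [0,0,0.0],
    [0,0,-0.08]
  ],
  "dr": [
    [0,0,0],
    [0,0,0],
    [0,0,0],
    [0,0,0],
    [0,0,0],
    [0,0,0],
    [0,0,0],
    [0,0,0],
    [0,0,0],
    [0,0,0]
  ],
  "claw": [0,0,0,0,0,0,0.6,0.6,0.6,0.6]
}}

```text
time_s: 8.05
tcp_pos: [0.4269, -0.0875, 0.0691]
eef_rot: [179.8, -0.0, -79.3]
contact_force: [1.9, 0.2, 0.5]
gripper_width: 0.0503
gripper_force: 0.0
```

Run:
```python
from h import *
# strainer next: grip pose from fit
plan((.4285,-.0876,.12,-79.3),(.4302,.1058,.12,-99.7),(.4302,.1058,.05,-99.7),start=[0.4285222,-0.0876014,0.07,-79.308])
```

```text
(0.4285, -0.0876, 0.12, -79.3) travel [-0.0, 0.0, -0.1] dr [0.0, 0.0, -0.0]
(0.4302, 0.1058, 0.12, -99.7) travel [-0.3795, -0.0751, -0.1] dr [-0.0, -0.0, 0.0566]
(0.4302, 0.1058, 0.05, -99.7) travel [-0.3795, -0.0751, 0.04] dr [-0.0, -0.0, 0.0566]
```

{"name": "jog_arm", "arguments": {
  "travel": [
    [-0.02,-0.004,-0.07],
    [-0.08,-0.016,-0.1],
    [-0.16,-0.032,-0.1],
    [-0.24,-0.048,-0.1],
    [-0.32,-0.064,-0.1],
    [-0.37,-0.0735,-0.08],
    [-0.3795,-0.0751,-0.04],
    [-0.3795,-0.0751,0.01],
    [-0.3795,-0.0751,0.04],
    [-0.3795,-0.0751,0.04]
  ],
  "dr": [
    [0,0,0.004],
    [0,0,0.012],
    [0,0,0.022],
    [0,0,0.034],
    [0,0,0.046],
    [0,0,0.0566],
    [0,0,0.0566],
    [0,0,0.0566],
    [0,0,0.0566],
    [0,0,0.0566]
  ],
  "claw": [0.6,0.6,0.6,0.6,0.6,0.6,0.6,0.6,0.6,0.6]
}}

```text
time_s: 9.3
tcp_pos: [0.429, 0.1057, 0.0486]
eef_rot: [179.9, -0.1, -99.7]
contact_force: [0.2, 0.1, 0.2]
gripper_width: 0.0524
gripper_force: 0.0
```

Run:
```python
from h import *
c=cap('wrist');print(r.get_state()['tcp_pos']);save(c,'w3.png',1);p=c['pixels'].astype(float)
print(fit(c,sop,.016,.4285,-.0876,100.7,p.min(-1)))
c=cap('top');p=c['pixels'].astype(float);print(fit(c,lambda x,y:box(x,y,-.036,.064,.018),.018,.4285,-.0876,100.7,p.min(-1)))
c=cap('scene');p=c['pixels'].astype(float);print(fit(c,lambda x,y:box(x,y,-.03,.064,.018),.018,.4285,-.0876,100.7,p.min(-1)))
plan((.4302,.1058,.0075,-99.7))
plan((.4302,.1058,.10,-99.7),(.51,-.10,.10,-107),(.5899,-.2861,.10,-114.3),(.5899,-.2861,.04,-114.3))
```

```text
[0.42954439 0.10602151 0.04939042]
(array([ 0.4205, -0.0956]), np.float64(100.7), np.float64(0.0))
(array([ 0.427 , -0.0901]), np.float64(100.8), np.float64(-63.4))
(array([ 0.427 , -0.0849]), np.float64(100.1), np.float64(-51.9))
(0.4302, 0.1058, 0.0075, -99.7) travel [0.0, 0.0, 0.085] dr [0.0, -0.0, 0.0]
(0.4302, 0.1058, 0.1, -99.7) travel [0.0, 0.0, -0.185] dr [0.0, -0.0, 0.0]
(0.51, -0.1, 0.1, -107) travel [0.3789, -0.2265, -0.185] dr [0.0, -0.0, 0.0203]
(0.5899, -0.2861, 0.1, -114.3) travel [0.719, -0.4467, -0.185] dr [-0.0, -0.0, 0.0406]
(0.5899, -0.2861, 0.04, -114.3) travel [0.719, -0.4467, -0.065] dr [-0.0, -0.0, 0.0406]
```

View pics/w3.png

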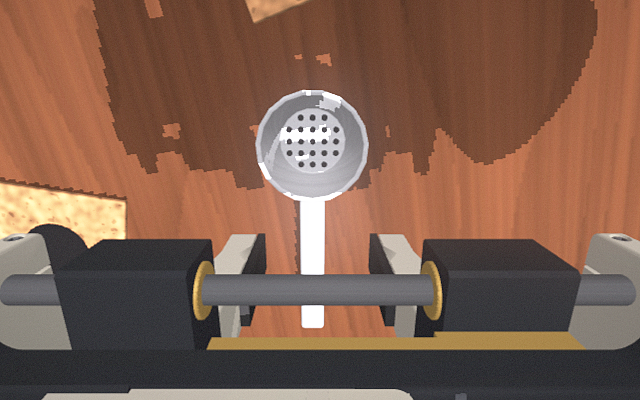

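The opener sits within about 3 mm of its place. The picture shows the strainer handle (312,260) midway between the fingers, so I grasp it.

{"name": "jog_arm", "arguments": {
  "travel": [
    [0,0,0.02],
    [0,0,0.045],
    [0,0,0.07],
    [0,0,0.085],
    [0,0,0.085],
    [0,0,0.085],
    [0,0,0.085],
    [0,0,0.085],
    [0,0,0.085],
    [0,0,0.085]
  ],
  "dr": [
    [0,0,0],
    [0,0,0],
    [0,0,0],
    [0,0,0],
    [0,0,0],
    [0,0,0],
    [0,0,0],
    [0,0,0],
    [0,0,0],
    [0,0,0]
  ],
  "claw": [0.6,0.6,0.6,0.6,0.5,0.0,0.0,0.0,0.0,0.0],
  "newtons": 40
}}

```text
time_s: 10.7
tcp_pos: [0.4299, 0.1064, 0.0072]
eef_rot: [-180.0, 0.0, -99.7]
contact_force: [-0.4, 0.7, 1.3]
gripper_width: 0.0132
gripper_force: 39.8
```

{"name": "jog_arm", "arguments": {
  "travel": [
    [0.0,0.0,-0.04],
    [0.0,0.0,-0.1],
    [0.02,-0.01,-0.16],
    [0.1,-0.06,-0.185],
    [0.2,-0.12,-0.185],
    [0.31,-0.19,-0.185],
    [0.42,-0.26,-0.185],
    [0.53,-0.33,-0.185],
    [0.64,-0.4,-0.185],
    [0.719,-0.4467,-0.185]
  ],
  "dr": [
    [0,0,0],
    [0,0,0],
    [0,0,0.002],
    [0,0,0.007],
    [0,0,0.012],
    [0,0,0.018],
    [0,0,0.024],
    [0,0,0.03],
    [0,0,0.036],
    [0,0,0.0406]
  ],
  "claw": [0,0,0,0,0,0,0,0,0,0]
}}

```text
time_s: 11.95
tcp_pos: [0.5896, -0.2879, 0.0989]
eef_rot: [179.9, -0.0, -114.4]
contact_force: [1.0, 0.4, -0.5]
gripper_width: 0.0136
gripper_force: 39.8
```

Run:
```python
from h import *
plan((.5899,-.2861,.04,-114.3),start=[.5899,-.2861,.10,-114.3])
for i in range(6): r.capture('top')
c=cap('wrist');s=r.get_state();print(s['tcp_pos'],s['gripper_width']);save(c,'w4.png',1);W=cloud(c)
# bowl rim depth: heights across rim
b=W[60:210,230:400].reshape(-1,3);b=b[b[:,2]>.09]
print(len(b),b.min(0),b.max(0)); 
A=np.c_[b[:,:2],np.ones(len(b))]; top=b[b[:,2]>np.percentile(b[:,2],60)];print(np.linalg.lstsq(np.c_[top[:,:2],np.ones(len(top))],top[:,2],rcond=None)[0])
```

```text
(0.5899, -0.2861, 0.04, -114.3) travel [0.0, -0.0, 0.12] dr [0.0, 0.0, 0.0]
[ 0.5889156  -0.28481746  0.099347  ] 0.013493036428208283
14861 [ 0.53764668 -0.36074175  0.09198864] [ 0.59656015 -0.3036892   0.12351826]
[-0.02919024 -0.05601344  0.11496495]
```

View pics/w4.png

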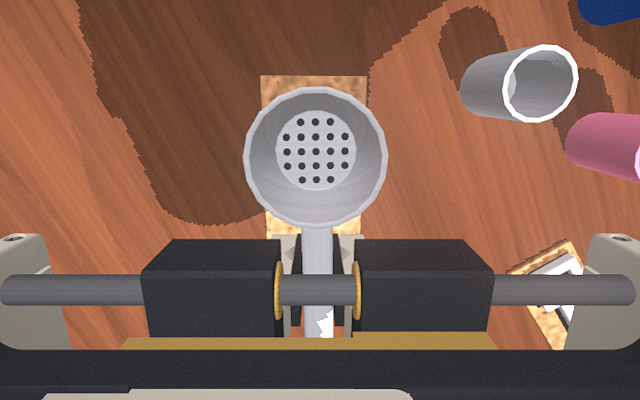

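The picture shows the strainer hanging level with its bowl (316,155) over the pad. I lower it and release.

{"name": "jog_arm", "arguments": {
  "travel": [
    [0,0,0.03],
    [0,0,0.07],
    [0,0,0.105],
    [0,0,0.135],
    [0,0,0.155],
    [0,0,0.167],
    [0,0,0.174],
    [0,0,0.177],
    [0,0,0.177],
    [0,0,0.177]
  ],
  "dr": [
    [0,0,0],
    [0,0,0],
    [0,0,0],
    [0,0,0],
    [0,0,0],
    [0,0,0],
    [0,0,0],
    [0,0,0],
    [0,0,0],
    [0,0,0]
  ],
  "claw": [0,0,0,0,0,0,0,0,0,0]
}}

```text
time_s: 13.55
tcp_pos: [0.5896, -0.2858, 0.0115]
eef_rot: [-180.0, 0.0, -114.3]
contact_force: [0.2, -0.5, -0.7]
gripper_width: 0.0134
gripper_force: 39.8
```

{"name": "jog_arm", "arguments": {
  "travel": [
    [0,0,0],
    [0,0,0],
    [0,0,0],
    [0,0,-0.03],
    [0,0,-0.08],
    [0,0,-0.14],
    [0,0,-0.2],
    [0,0,-0.237],
    [0,0,-0.237],
    [0,0,-0.237]
  ],
  "dr": [
    [0,0,0],
    [0,0,0],
    [0,0,0],
    [0,0,0],
    [0,0,0],
    [0,0,0],
    [0,0,0],
    [0,0,0],
    [0,0,0],
    [0,0,0]
  ],
  "claw": [0.5,0.5,0.5,0.5,0.5,0.5,0.5,0.5,0.5,0.5]
}}

```text
time_s: 14.8
tcp_pos: [0.5889, -0.2855, 0.1288]
eef_rot: [179.9, 0.0, -114.3]
contact_force: [0.5, 0.4, -0.7]
gripper_width: 0.0438
gripper_force: 0.0
```

Run:
```python
from h import *
c=cap('wrist');print(r.get_state()['tcp_pos']);W=cloud(c);p=c['pixels'].astype(float)
print('handle',fit(c,shan,.034,.5899,-.2861,65.7,p.min(-1)))
m=(abs(W[...,2]-.034)<.003);P=W[m][:,:2];P=P[(P[:,0]<.61)&(P[:,1]>-.40)&(P[:,1]<-.27)];print(P.min(0),P.max(0),len(P))
c=cap('top');p=c['pixels'].astype(float);print(fit(c,sdisc(.06),.034,.5693,-.3317,0,p.min(-1)))
m=(W[...,2]>.055)&(W[...,2]<.066)&(W[...,0]>.41)&(W[...,1]<-.27)
P=W[m][:,:2].astype(np.float32);print('mea',len(P),cv2.minEnclosingCircle(P))
```

```text
[ 0.58872382 -0.28549198  0.12838525]
handle (array([ 0.5876, -0.286 ]), np.float64(66.8), np.float64(-121.0))
[ 0.33658972 -0.3611499 ] [ 0.60096809 -0.27015687] 2733
(array([ 0.5623, -0.3533]), np.float64(45.3), np.float64(-19.8))
mea 1355 ((0.44116565585136414, -0.30831146240234375), 0.021425886079669)
```

The strainer is in place, about 2 mm off. The measure is next.

Run:
```python
from h import *
plan((.441,-.308,.13,-114.3),(.441,-.308,.09,-114.3),start=[.5899,-.2861,.13,-114.3])
plan((.441,-.308,.015,-114.3))
plan((.441,-.308,.10,-114.3),(.6005,.1015,.10,-114.3),(.6005,.1015,.05,-114.3))
```

```text
(0.441, -0.308, 0.13, -114.3) travel [0.1625, 0.2534, 0.0] dr [0.0, 0.0, 0.0]
(0.441, -0.308, 0.09, -114.3) travel [0.1625, 0.2534, 0.08] dr [0.0, 0.0, 0.0]
(0.441, -0.308, 0.015, -114.3) travel [-0.0, -0.0, 0.15] dr [0.0, 0.0, 0.0]
(0.441, -0.308, 0.1, -114.3) travel [-0.0, -0.0, -0.17] dr [0.0, 0.0, 0.0]
(0.6005, 0.1015, 0.1, -114.3) travel [-0.8777, 0.0463, -0.17] dr [0.0, 0.0, 0.0]
(0.6005, 0.1015, 0.05, -114.3) travel [-0.8777, 0.0463, -0.07] dr [0.0, 0.0, 0.0]
```

{"name": "jog_arm", "arguments": {
  "travel": [
    [0.02,0.03,0],
    [0.05,0.08,0],
    [0.09,0.14,0],
    [0.13,0.2,0],
    [0.155,0.24,0.01],
    [0.1625,0.2534,0.04],
    [0.1625,0.2534,0.07],
    [0.1625,0.2534,0.08],
    [0.1625,0.2534,0.08],
    [0.1625,0.2534,0.08]
  ],
  "dr": [
    [0,0,0],
    [0,0,0],
    [0,0,0],
    [0,0,0],
    [0,0,0],
    [0,0,0],
    [0,0,0],
    [0,0,0],
    [0,0,0],
    [0,0,0]
  ],
  "claw": [0.7,0.7,0.7,0.7,0.7,0.7,0.7,0.7,0.7,0.7]
}}

```text
time_s: 16.15
tcp_pos: [0.4411, -0.3077, 0.0898]
eef_rot: [-180.0, -0.0, -114.3]
contact_force: [-0.3, -0.7, 0.8]
gripper_width: 0.0612
gripper_force: 0.0
```

Run:
```python
from h import *
c=cap('wrist');s=r.get_state();print(s['tcp_pos'],s['gripper_width']);W=cloud(c);save(c,'w5.png',1)
m=(W[...,2]>.055)&(W[...,2]<.066)&(W[...,0]>.41)&(W[...,1]<-.27)
P=W[m][:,:2].astype(np.float32);print('mea',len(P),cv2.minEnclosingCircle(P))
```

```text
[ 0.4410507  -0.30769137  0.08982878] 0.061238371886767944
mea 1227 ((0.4410264790058136, -0.30849629640579224), 0.021431615576148033)
```

View pics/w5.png

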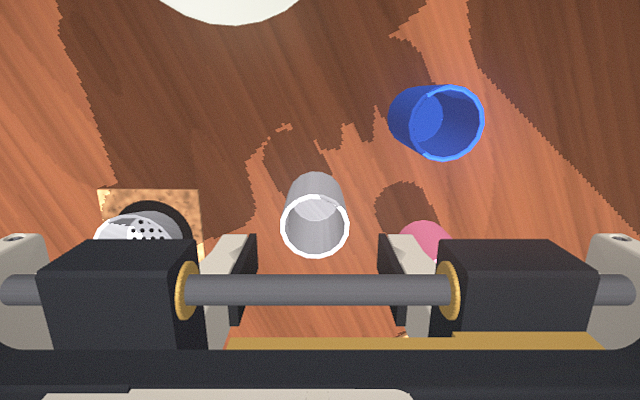

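The picture shows the steel measure (315,225) centred between the fingers, with the pink and blue look-alikes clear of the finger paths. I grasp and carry it.

{"name": "jog_arm", "arguments": {
  "travel": [
    [0,0,0.03],
    [0,0,0.07],
    [0,0,0.11],
    [0,0,0.14],
    [0,0,0.15],
    [0,0,0.15],
    [0,0,0.15],
    [0,0,0.15],
    [0,0,0.15],
    [0,0,0.15]
  ],
  "dr": [
    [0,0,0],
    [0,0,0],
    [0,0,0],
    [0,0,0],
    [0,0,0],
    [0,0,0],
    [0,0,0],
    [0,0,0],
    [0,0,0],
    [0,0,0]
  ],
  "claw": [0.7,0.7,0.7,0.7,0.7,0.6,0.4,0.4,0.4,0.4],
  "newtons": 20
}}

```text
time_s: 17.45
tcp_pos: [0.4412, -0.3079, 0.0152]
eef_rot: [-179.9, 0.0, -114.3]
contact_force: [0.3, 1.2, 5.4]
gripper_width: 0.0419
gripper_force: 20.0
```

{"name": "jog_arm", "arguments": {
  "travel": [
    [0.0,0.0,-0.05],
    [0.0,0.0,-0.12],
    [-0.04,0.002,-0.17],
    [-0.13,0.007,-0.17],
    [-0.24,0.013,-0.17],
    [-0.36,0.019,-0.17],
    [-0.48,0.025,-0.17],
    [-0.6,0.032,-0.17],
    [-0.72,0.038,-0.17],
    [-0.82,0.043,-0.17]
  ],
  "dr": [
    [0,0,0],
    [0,0,0],
    [0,0,0],
    [0,0,0],
    [0,0,0],
    [0,0,0],
    [0,0,0],
    [0,0,0],
    [0,0,0],
    [0,0,0]
  ],
  "claw": [0.3,0.3,0.3,0.3,0.3,0.3,0.3,0.3,0.3,0.3]
}}

```text
time_s: 18.7
tcp_pos: [0.5896, 0.0771, 0.0992]
eef_rot: [180.0, -0.0, -114.3]
contact_force: [1.0, -0.1, -0.8]
gripper_width: 0.0423
gripper_force: 20.0
```

{"name": "jog_arm", "arguments": {
  "travel": [
    [-0.04,0.002,0.0],
    [-0.0577,0.0033,0.02],
    [-0.0577,0.0033,0.06],
    [-0.0577,0.0033,0.09],
    [-0.0577,0.0033,0.1],
    [-0.0577,0.0033,0.1],
    [-0.0577,0.0033,0.1],
    [-0.0577,0.0033,0.1],
    [-0.0577,0.0033,0.1],
    [-0.0577,0.0033,0.1]
  ],
  "dr": [
    [0,0,0],
    [0,0,0],
    [0,0,0],
    [0,0,0],
    [0,0,0],
    [0,0,0],
    [0,0,0],
    [0,0,0],
    [0,0,0],
    [0,0,0]
  ],
  "claw": [0.3,0.3,0.3,0.3,0.3,0.3,0.3,0.3,0.3,0.3]
}}

```text
time_s: 19.95
tcp_pos: [0.6, 0.1019, 0.0497]
eef_rot: [-180.0, 0.0, -114.3]
contact_force: [-0.4, 0.2, -1.0]
gripper_width: 0.042
gripper_force: 20.0
```

Run:
```python
from h import *
c=cap('wrist');s=r.get_state();print(s['tcp_pos'],s['gripper_width'],s['contact_force']);W=cloud(c);save(c,'w6.png',1)
m=(W[...,2]>.091)&(W[...,2]<.102)&(abs(W[...,0]-.6)<.03)&(abs(W[...,1]-.1)<.03)
P=W[m][:,:2].astype(np.float32);print('mea',len(P),cv2.minEnclosingCircle(P))
```

```text
[0.60001973 0.10193256 0.04968751] 0.042321927363291406 [-0.09408022 -0.43065815 -0.19768055]
mea 2711 ((0.6006870865821838, 0.09995590150356293), 0.03092091716825962)
```

View pics/w6.png

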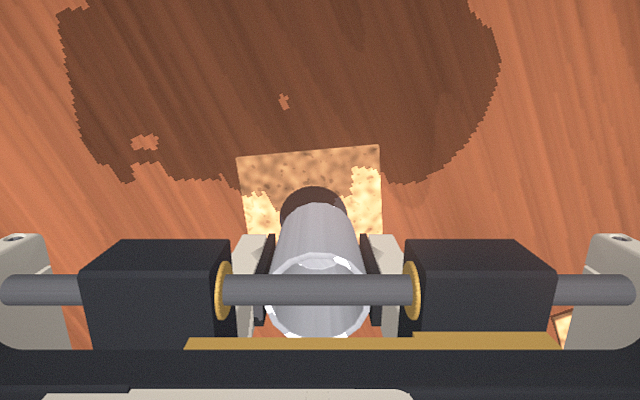

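The picture shows the measure upright over the disc (315,200). I lower it and let go.

{"name": "jog_arm", "arguments": {
  "travel": [
    [0,0,0.015],
    [0,0,0.03],
    [0,0,0.044],
    [0,0,0.054],
    [0,0,0.06],
    [0,0,0.062],
    [0,0,0.062],
    [0,0,0.062],
    [0,0,0.062],
    [0,0,0.062]
  ],
  "dr": [
    [0,0,0],
    [0,0,0],
    [0,0,0],
    [0,0,0],
    [0,0,0],
    [0,0,0],
    [0,0,0],
    [0,0,0],
    [0,0,0],
    [0,0,0]
  ],
  "claw": [0.3,0.3,0.3,0.3,0.3,0.3,0.3,0.48,0.55,0.7]
}}

```text
time_s: 21.25
tcp_pos: [0.6003, 0.1019, 0.0186]
eef_rot: [-180.0, 0.0, -114.3]
contact_force: [-0.6, -1.1, 0.3]
gripper_width: 0.0532
gripper_force: 0.0
```

{"name": "jog_arm", "arguments": {
  "travel": [
    [0,0,0],
    [0,0,0],
    [0,0,-0.03],
    [0,0,-0.08],
    [0,0,-0.15],
    [0,0,-0.22],
    [0,0,-0.262],
    [0,0,-0.262],
    [0,0,-0.262],
    [0,0,-0.262]
  ],
  "dr": [
    [0,0,0],
    [0,0,0],
    [0,0,0],
    [0,0,0],
    [0,0,0],
    [0,0,0],
    [0,0,0],
    [0,0,0],
    [0,0,0],
    [0,0,0]
  ],
  "claw": [0.7,0.7,0.7,0.7,0.7,0.7,0.7,0.7,0.7,0.7]
}}

```text
time_s: 22.5
tcp_pos: [0.5995, 0.1016, 0.1487]
eef_rot: [179.9, -0.1, -114.3]
contact_force: [-0.6, 0.5, 0.5]
gripper_width: 0.0611
gripper_force: 0.0
```

Run:
```python
from h import *
c=cap('wrist');s=r.get_state();print(s['tcp_pos'],s['gripper_width']);W=cloud(c)
m=(W[...,2]>.059)&(W[...,2]<.068)&(abs(W[...,0]-.6)<.03)&(abs(W[...,1]-.1)<.03)
P=W[m][:,:2].astype(np.float32);print('mea',len(P),cv2.minEnclosingCircle(P))
# jar from scene and top
for n in('scene','top'):
    c=cap(n);W=cloud(c)
    m=(W[...,2]>.074)&(W[...,2]<.09)&(abs(W[...,0]-.595)<.05)&(abs(W[...,1]-.3)<.06)
    P=W[m][:,:2].astype(np.float32);print(n,len(P),cv2.minEnclosingCircle(P))
    p=c['pixels'].astype(float);print(fit(c,sdisc(.056),.08,.6,.30,0,p[...,0]+p[...,1]-2*p[...,2]))
plan((.55,.22,.2,-90),start=[.6005,.1015,.15,-114.3])
```

```text
[0.59950404 0.10164022 0.14871971] 0.0614269639303522
mea 753 ((0.5977118015289307, 0.10141109675168991), 0.02089148387312889)
scene 334 ((0.6059438586235046, 0.29242390394210815), 0.029148569330573082)
(array([0.604 , 0.2957]), np.float64(-6.5), np.float64(-245.0))
top 0 ((0.0, 0.0), 0.0)
(array([0.594 , 0.3042]), np.float64(7.7), np.float64(-2.3))
(0.55, 0.22, 0.2, -90) travel [-0.1744, 0.1896, -0.1] dr [0.0, 0.0, -0.0675]
```

Run:
```python
from h import *
plan((.604,.294,.2,-90),start=[.6005,.1015,.15,-114.3])
```

```text
(0.604, 0.294, 0.2, -90) travel [-0.3538, 0.1521, -0.1] dr [0.0, 0.0, -0.0675]
```

{"name": "jog_arm", "arguments": {
  "travel": [
    [-0.03,0.013,-0.05],
    [-0.1,0.043,-0.1],
    [-0.18,0.077,-0.1],
    [-0.26,0.112,-0.1],
    [-0.32,0.138,-0.1],
    [-0.3538,0.1521,-0.1],
    [-0.3538,0.1521,-0.1],
    [-0.3538,0.1521,-0.1],
    [-0.3538,0.1521,-0.1],
    [-0.3538,0.1521,-0.1]
  ],
  "dr": [
    [0,0,-0.006],
    [0,0,-0.018],
    [0,0,-0.032],
    [0,0,-0.047],
    [0,0,-0.06],
    [0,0,-0.0675],
    [0,0,-0.0675],
    [0,0,-0.0675],
    [0,0,-0.0675],
    [0,0,-0.0675]
  ],
  "claw": [1,1,1,1,1,1,1,1,1,1]
}}

```text
time_s: 23.9
tcp_pos: [0.6036, 0.2936, 0.1998]
eef_rot: [-180.0, 0.0, -90.1]
contact_force: [-0.5, 0.5, -0.0]
gripper_width: 0.0879
gripper_force: 0.0
```

Run:
```python
from h import *
c=cap('wrist');s=r.get_state();print(s['tcp_pos'],s['gripper_width']);W=cloud(c);save(c,'w7.png',1);p=c['pixels'].astype(float)
m=(W[...,2]>.074)&(W[...,2]<.09)&(abs(W[...,0]-.595)<.05)&(abs(W[...,1]-.3)<.06)
P=W[m][:,:2].astype(np.float32);print(len(P),cv2.minEnclosingCircle(P))
print(fit(c,sdisc(.056),.08,.604,.295,0,p[...,0]+p[...,1]-2*p[...,2]))
print('pad',fit(c,sdisc(.062),.004,.435,.286,0,-p[...,0]))
```

```text
[0.60360203 0.29378274 0.19981788] 0.0875901171819739
3180 ((0.6008880734443665, 0.29687389731407166), 0.02782224491238594)
(array([0.6012, 0.2965]), np.float64(-2.0), np.float64(-180.0))
pad (array([0.4345, 0.2871]), np.float64(5.0), np.float64(-155.9))
```

View pics/w7.png

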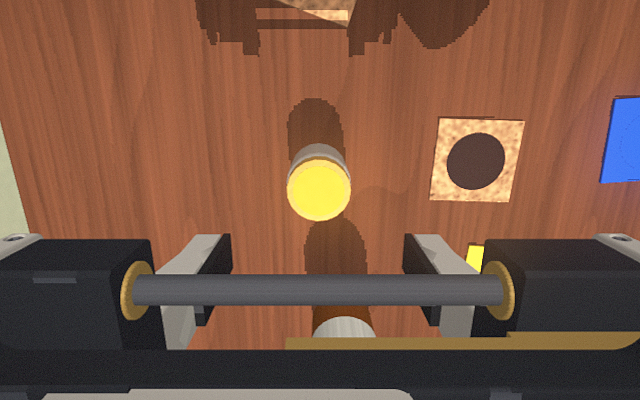

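The picture shows the jar cap (319,190) and the jar disc (476,161). Jar (0.601, 0.2965), pad (0.4345, 0.287).

Run:
```python
from h import *
plan((.601,.2965,.12,-90),(.601,.2965,.021,-90))
plan((.601,.2965,.08,-90),(.4345,.287,.08,-90),(.4345,.287,.05,-90))
plan((.4345,.287,.025,-90))
```

```text
(0.601, 0.2965, 0.12, -90) travel [-0.005, 0.006, 0.16] dr [0.0, 0.0, 0.0]
(0.601, 0.2965, 0.021, -90) travel [-0.005, 0.006, 0.358] dr [0.0, 0.0, 0.0]
(0.601, 0.2965, 0.08, -90) travel [0.0, -0.0, -0.118] dr [0.0, 0.0, 0.0]
(0.4345, 0.287, 0.08, -90) travel [0.019, 0.333, -0.118] dr [0.0, 0.0, 0.0]
(0.4345, 0.287, 0.05, -90) travel [0.019, 0.333, -0.058] dr [0.0, 0.0, 0.0]
(0.4345, 0.287, 0.025, -90) travel [0.0, -0.0, 0.05] dr [0.0, 0.0, 0.0]
```

{"name": "jog_arm", "arguments": {
  "travel": [
    [-0.005,0.006,0.03],
    [-0.005,0.006,0.08],
    [-0.005,0.006,0.13],
    [-0.005,0.006,0.18],
    [-0.005,0.006,0.23],
    [-0.005,0.006,0.28],
    [-0.005,0.006,0.32],
    [-0.005,0.006,0.345],
    [-0.005,0.006,0.358],
    [-0.005,0.006,0.358]
  ],
  "dr": [
    [0,0,0],
    [0,0,0],
    [0,0,0],
    [0,0,0],
    [0,0,0],
    [0,0,0],
    [0,0,0],
    [0,0,0],
    [0,0,0],
    [0,0,0]
  ],
  "claw": [1,1,1,1,1,1,1,1,1,1]
}}

```text
time_s: 25.2
tcp_pos: [0.6004, 0.2969, 0.0203]
eef_rot: [180.0, -0.0, -90.0]
contact_force: [-0.2, 1.2, 0.1]
gripper_width: 0.0874
gripper_force: 0.0
```

{"name": "jog_arm", "arguments": {
  "travel": [
    [0,0,0],
    [0,0,0],
    [0,0,0],
    [0,0,0],
    [0,0,0],
    [0,0,0],
    [0,0,0],
    [0,0,0],
    [0,0,0],
    [0,0,0]
  ],
  "dr": [
    [0,0,0],
    [0,0,0],
    [0,0,0],
    [0,0,0],
    [0,0,0],
    [0,0,0],
    [0,0,0],
    [0,0,0],
    [0,0,0],
    [0,0,0]
  ],
  "claw": [0.85,0.75,0.7,0.6,0.5,0.5,0.5,0.5,0.5,0.5],
  "newtons": 30
}}

```text
time_s: 26.45
tcp_pos: [0.6009, 0.2971, 0.021]
eef_rot: [-180.0, 0.0, -90.0]
contact_force: [0.8, -0.7, 4.9]
gripper_width: 0.0595
gripper_force: 30.0
```

{"name": "jog_arm", "arguments": {
  "travel": [
    [0,0,-0.04],
    [0,0,-0.09],
    [0.002,0.03,-0.118],
    [0.005,0.08,-0.118],
    [0.009,0.15,-0.118],
    [0.013,0.22,-0.118],
    [0.017,0.29,-0.118],
    [0.019,0.325,-0.118],
    [0.019,0.333,-0.09],
    [0.019,0.333,-0.058]
  ],
  "dr": [
    [0,0,0],
    [0,0,0],
    [0,0,0],
    [0,0,0],
    [0,0,0],
    [0,0,0],
    [0,0,0],
    [0,0,0],
    [0,0,0],
    [0,0,0]
  ],
  "claw": [0.5,0.5,0.5,0.5,0.5,0.5,0.5,0.5,0.5,0.5]
}}

```text
time_s: 27.7
tcp_pos: [0.4339, 0.2877, 0.0488]
eef_rot: [-180.0, 0.0, -90.0]
contact_force: [-0.8, 1.0, -2.2]
gripper_width: 0.059
gripper_force: 30.0
```

{"name": "jog_arm", "arguments": {
  "travel": [
    [0,0,0],
    [0,0,0.012],
    [0,0,0.025],
    [0,0,0.037],
    [0,0,0.045],
    [0,0,0.049],
    [0,0,0.05],
    [0,0,0.05],
    [0,0,0.05],
    [0,0,0.05]
  ],
  "dr": [
    [0,0,0],
    [0,0,0],
    [0,0,0],
    [0,0,0],
    [0,0,0],
    [0,0,0],
    [0,0,0],
    [0,0,0],
    [0,0,0],
    [0,0,0]
  ],
  "claw": [0.5,0.5,0.5,0.5,0.5,0.5,0.5,0.5,0.5,0.5]
}}

```text
time_s: 28.95
tcp_pos: [0.4339, 0.2873, 0.025]
eef_rot: [-180.0, -0.0, -90.0]
contact_force: [-2.7, -1.6, 6.5]
gripper_width: 0.0593
gripper_force: 30.0
```

{"name": "jog_arm", "arguments": {
  "travel": [
    [0,0,0],
    [0,0,0],
    [0,0,0],
    [0,0,0],
    [0,0,-0.03],
    [0,0,-0.08],
    [0,0,-0.15],
    [0,0,-0.23],
    [0,0,-0.31],
    [0,0,-0.35]
  ],
  "dr": [
    [0,0,0],
    [0,0,0],
    [0,0,0],
    [0,0,0],
    [0,0,0],
    [0,0,0],
    [0,0,0],
    [0,0,0],
    [0,0,0],
    [0,0,0]
  ],
  "claw": [0.72,0.78,0.9,1,1,1,1,1,1,1]
}}

```text
time_s: 30.2
tcp_pos: [0.4346, 0.2879, 0.2033]
eef_rot: [-179.8, 0.2, -90.0]
contact_force: [0.3, -0.6, -0.5]
gripper_width: 0.0875
gripper_force: 0.0
```

{"name": "jog_arm", "arguments": {
  "travel": [
    [0,0,0],
    [0,0,0],
    [0,0,-0.02],
    [0,0,-0.06],
    [0,0,-0.1],
    [0,0,-0.12],
    [0,0,-0.12],
    [0,0,-0.12],
    [0,0,-0.12],
    [0,0,-0.12]
  ],
  "dr": [
    [0,0,0],
    [0,0,0],
    [0,0,0],
    [0,0,0],
    [0,0,0],
    [0,0,0],
    [0,0,0],
    [0,0,0],
    [0,0,0],
    [0,0,0]
  ],
  "claw": [1,1,1,1,1,1,1,1,1,1]
}}

```text
time_s: 31.45
tcp_pos: [0.4338, 0.2872, 0.2591]
eef_rot: [180.0, -0.0, -90.0]
contact_force: [-0.2, -0.9, 0.3]
gripper_width: 0.0874
gripper_force: 0.0
```

Run:
```python
from h import *
c=cap('wrist');s=r.get_state();print(s['tcp_pos'],s['gripper_width']);W=cloud(c);p=c['pixels'].astype(float)
m=(W[...,2]>.078)&(W[...,2]<.092)&(abs(W[...,0]-.4345)<.05)&(abs(W[...,1]-.287)<.06)
P=W[m][:,:2].astype(np.float32);print(len(P),cv2.minEnclosingCircle(P))
print(fit(c,sdisc(.056),.084,.4345,.287,0,p[...,0]+p[...,1]-2*p[...,2]))
c=cap('scene');save(c,'s2.png',1.25);p=c['pixels'].astype(float);W=cloud(c)
print('opener',fit(c,lambda x,y:box(x,y,-.03,.064,.018),.018,.4285,-.0876,100.7,p.min(-1)))
print('strainer',fit(c,shan,.034,.5899,-.2861,65.7,p.min(-1)))
m=(W[...,2]>.056)&(W[...,2]<.07)&(abs(W[...,0]-.6)<.04)&(abs(W[...,1]-.1)<.04)
P=W[m][:,:2].astype(np.float32);print('mea',len(P),cv2.minEnclosingCircle(P))
```

```text
[0.43387375 0.2872696  0.25922445] 0.08757567888166576
2309 ((0.43221598863601685, 0.28724801540374756), 0.028069747611880302)
(array([0.4324, 0.2871]), np.float64(3.9), np.float64(-171.2))
opener (array([ 0.4269, -0.0839]), np.float64(100.3), np.float64(-49.8))
strainer (array([ 0.5914, -0.2863]), np.float64(66.1), np.float64(-91.2))
mea 104 ((0.602623462677002, 0.09864208847284317), 0.022068433463573456)
```

View pics/s2.png

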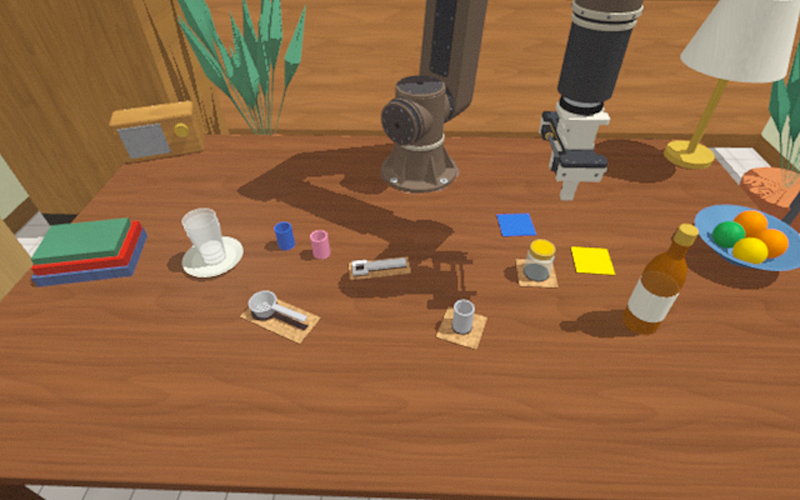

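The final picture shows all four on their pads: strainer (275,312), opener (380,267), measure (463,318), jar (541,262). The bottle and cups have not moved. I hand the job in.

```bash
python3 -c "
from plant import r
print(r.close_job())"
```

```text
the job is handed in; nothing more can be done
None
```

All four things are on their matching pads, each measuring within about 4 mm of its silhouette; the bottle and cups were left alone and the job is handed in, though it returned no verdict.

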